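# Check a casting's three pads on the dial gauge

### The job

Check the small valve casting on the dial gauge: pick it up by its neck and press each of its three round machined pads in turn, square, by the pad's middle and gently, against the gauge's plunger so that the plunger goes in about half its travel and stays in for a good half second. Looking at the side with the port, take the pad on the left side first, then the one at the back, then the one on the right, turning the casting between. Then set the casting down upright in the empty tray near its middle and let go; do not drop it or disturb the other things on the bench.

Things in the scene. Friction and masses are not known exactly. Their poses are not given: they have to be found in the camera images.
- casting: loose grey valve casting, 0.3 to 0.5 kg. Body a block 64 x 64 mm and 46 mm high; on it, in the middle, a round neck 34 mm across (the place to grip) up to z = 96 mm. Its -x side carries the port, a dark steel tube end 24 mm across that reaches x = -50 mm; its other three sides (+y, +x, -y) each carry a bright round machined pad 36 mm across. Origin: centre of the underside; z up. It starts standing on the bench at any yaw.
- neck (a point): on the casting's axis half way up the neck, 73 mm above the underside: the height to grip
- pad_left (a point): centre of the pad on the casting's +y side, at (0, 34, 24) mm in the casting's frame: on the left when one looks at the port side; pressed first
- pad_back (a point): centre of the pad on the casting's +x side, opposite the port, at (34, 0, 24) mm; pressed second
- pad_right (a point): centre of the pad on the casting's -y side, at (0, -34, 24) mm: on the right when one looks at the port side; pressed last
- gauge: dial gauge fixed to the bench on a steel foot (84 x 62 mm, 34 mm high), dial face up (60 mm across, top 84 mm above the bench). Origin: on the bench under the dial's centre. The plunger points along the gauge's -x, level, 70 mm up, within 25 degrees of straight back to the robot's side; press it in along the gauge's +x. The nose tube that guides it ends 51 mm from the dial's centre
- plunger_tip (a point): the rounded tip of the plunger (rod 8 mm across), at (-85, 0, 70) mm in the gauge's frame when out; it moves with the plunger
- plunger (a joint): plunger travel in m: 0 fully out, grows as it is pushed in, stop at 0.012. Sprung: about 1 N at the start, 4 N at the stop; it comes out again by itself
- tray: open dark steel tray fixed to the bench, outside 150 (x) x 130 (y) mm, walls 22 mm high and 5 mm thick, floor 5 mm thick; empty. Origin: centre of its underside. All the work lies left of the vise, whose jaws stand 210 mm above the bench and end 80 mm left of the robot's middle line
- pliers: pliers lying on the bench left of the gauge, 172 mm long; leave alone
- black_screwdriver: black screwdriver lying on the robot's side of the bench, 159 mm long, 28 mm high; leave alone
- tape_roll: roll of black tape lying flat on the robot's side of the bench, 68 mm across, 19 mm high; leave alone
- oak_block: oak off-cut, 62 x 88 x 40 mm, behind the vise, right of the gauge; leave alone
There are look-alikes about, which are no part of the job. Leave any red look-alike of the gauge alone.

How it is judged:
On the way, in this order (a step that is already met when the one before it is completed fails the run):
1. the casting's left pad presses the plunger in more than 3 mm, pad centre within 14 mm of the tip and within 10 degrees of square (value of joint plunger above 0.003 m and distance between pad_left and plunger_tip below 0.014 m and angle between the y axis of casting and the x axis of gauge, either way round below 0.17 rad and angle between casting's own z axis and vertical below 0.17 rad and contact force between casting and gauge above 0.3 N), for 0.3 s.
2. the same with the back pad (value of joint plunger above 0.003 m and distance between pad_back and plunger_tip below 0.014 m and angle between the x axis of casting and the x axis of gauge, either way round below 0.17 rad and angle between casting's own z axis and vertical below 0.17 rad and contact force between casting and gauge above 0.3 N), for 0.3 s.
3. the same with the right pad (value of joint plunger above 0.003 m and distance between pad_right and plunger_tip below 0.014 m and angle between the y axis of casting and the x axis of gauge, either way round below 0.17 rad and angle between casting's own z axis and vertical below 0.17 rad and contact force between casting and gauge above 0.3 N), for 0.3 s.
At the end, for the whole second after the job is handed in: the casting stands upright (within about 6 degrees) and still on the tray's floor, within 40 mm (x) and 30 mm (y) of the tray's middle; the gauge's plunger is out again (x of casting in the frame of tray between -0.04 and 0.04 m and y of casting in the frame of tray between -0.03 and 0.03 m and z of casting in the frame of tray below 0.01 m and angle between casting's own z axis and vertical below 0.1 rad and linear speed of casting below 0.02 m/s and value of joint plunger below 0.001 m); the robot touches nothing.
It fails at once if the casting is pressed on the gauge with more than 20 N (contact force between casting and gauge above 20 N).
It fails at once if the casting is let go more than 35 mm above the bench (height (world z) of casting above 0.035 m and contact force between casting and the fingers below 0.02 N).
It fails at once if the pliers, the black screwdriver, the tape roll or the oak block is moved by more than 30 mm (distance of any of pliers, black_screwdriver, tape_roll, oak_block from where it was at the start of the episode above 0.03 m).
It also fails if it takes over 61 s, if anything falls off the work surface, if the arm or the gripper's body presses on something with over 40 N, if the wrist force passes 120 N, or if a joint passes its speed limit or range.

### The arm

A 6-joint arm with a two-finger parallel gripper is mounted at the origin on a cart in front of the work surface, level with it; the furniture and walls round the work are solid. World frame = base frame: x ahead of the robot, y to its left, z up, the work surface at z = 0. Lengths are in m, angles in rad, forces in N, time in s.
With the tool pointing down it reaches from about 0.375 to 0.975 m from the base axis. Payload 3.8 kg.
Tool frame: the origin (TCP) lies on the front face of the gripper's body, between the roots of the fingers; the fingertips stand 64 mm ahead of it and the grasp point (between the pads) lies 45 mm ahead of it; z points along the fingers, y is the line along which they close (so a half turn about z gives the same grasp; the last joint's range is limited). The gripper opens to 88 mm and grips with 3 to 60 N. Pads are 18 mm wide; open, the fingers measure 123 mm over their backs; the gripper's body (75 mm by 187 mm) begins 45 mm behind the grasp point.
Start: joints at [-1.165, 0.264, 1.604, -0, 1.274, -0.037], TCP at [0.289, -0.61, 0.303] pointing down, gripper open.
Joint ranges: [-2.63, 2.63], [-0.94, 2.18], [0.31, 2.57], [-1.31, 4.45], [0, 2.66], [-2.55, 2.55]. Speed limits (rad/s): [2.57, 2.57, 3.14, 3.14, 3.14, 3.14].

### API

Orientations are given as a unit quaternion [x, y, z, w].
In Python, from cell import bot gives the robot as it stands. The module is installed in compiled form; this text tells all that it offers.
- The arm moves only by the tool step_arm, never from a script. Its argument "steps" is a list of rows, each an object with "dp": the shift along the tool's x, y, z in units of 30 mm (1.0 is 30 mm), a list of three; "turn": the turn, a rotation vector about the tool's x, y, z in rad, a list of three; "grip": the finger opening in mm, from 0 to 88.1. In form: [{"dp": [x, y, z], "turn": [ax, ay, az], "grip": grip}, ...]. A call has exactly 10 rows; each row is the pose to reach, as a shift and turn from the pose commanded when the call began, along the tool's axes at that moment; what a row does not reach only later rows make up. A row lasts 1/10 s, in which the tool goes at most 50 mm and 8.59 degrees, less where a joint would pass 70% of its speed; a pose out of reach is approached as far as the arm can. A call with a gripper value outside its range is refused whole. The fingers move at their own pace and stop on an object; the grip force is fixed at half the most. Time passes only in rows, so rows that repeat a pose let the fingers close, or fill a call up. It gives the time, the measured TCP pose, the force, the opening and the grip force at its end, in the units of the state.
- bot.get_state(): the state, without advancing time (a new reading comes with each control period).
- bot.snapshot(name): name is "scene" or "top" or "wrist"; returns a dict with "img" (400x640x3 uint8, blue, green, red), "fx", "fy", "cx", "cy" (pixels), "k1" (the pictures are not rectified: a ray, as slopes to the right and down, at radius r is drawn at 1 + k1 r^2 times it, then the intrinsics apply), "extrinsics" (4x4, takes a point from camera to world coordinates). Camera axes: x right, y up, looking along -z (the intrinsics and any distortion apply to the point x, -y, -z); pixel columns grow to the right and rows downward; lengths in m; the calibration is good to about 2 mm. A picture is of the moment at which its call begins. There is no depth.
- bot.close_job(): hands the job in; it is judged then, once.
The state is a dict: "time": time; "joints": joint angles; "qd": joint speeds; "joint_torque": joint torques, N m; "eef_pos": TCP position; "eef_rot": TCP orientation; "ft_force": force on the tool from outside, world axes, zero at the start; "wrist_torque": the same for the moment, N m; "finger_gap": opening from 0.0 (shut) to 1.0 (fully open); "gripper_force": force on a finger pad.
Only numpy, scipy, OpenCV 4.12 (cv2) and the standard library are available. Lean on these libraries where they do the work, as an engineer would, in place of code of your own. Each camera call takes 0.05 s, during which the arm holds its last target. There are 200 camera calls.

## Working session

There is one attempt and no reset: what is moved stays moved. The work goes in short steps, Python scripts to look and compute and a tool call to move; the robot and the scene stay as the last step left them, time stands still between calls to the robot, and variables do not carry over. Pictures are saved under pics/ and viewed, at most 12 in all, crops included, and the job is handed in when it is done.

Besides the shell and the picture viewer there is one more tool, called after "Emit:" in YAML: its name, and indented under it one key for each argument. step_arm: Moves the arm, as the interface text tells. Its arguments: {"type":"object","properties":{"steps":{"type":"array"}},"required":["steps"]}

```bash
mkdir -p pics
cat > h.py <<'E'
import numpy as np, cv2, json, pickle
from scipy.spatial.transform import Rotation as R
from cell import bot
def snap(n,f):
    s=bot.snapshot(n); cv2.imwrite('pics/'+f+'.png',s['img']); pickle.dump(s,open(f+'.pkl','wb')); return s
def ray(s,u,v):
    K=np.array([[s['fx'],0,s['cx']],[0,s['fy'],s['cy']],[0,0,1.]])
    p=cv2.undistortPoints(np.array([[[u,v]]],float),K,np.array([s['k1'],0,0,0.]),None,None)[0,0]
    E=np.array(s['extrinsics']); return E[:3,3],E[:3,:3]@np.array([p[0],-p[1],-1])
def at(f,u,v,z):
    s=pickle.load(open(f+'.pkl','rb')) if isinstance(f,str) else f
    o,d=ray(s,u,v); return o+d*(z-o[2])/d[2]
def proj(f,P):
    s=pickle.load(open(f+'.pkl','rb')) if isinstance(f,str) else f
    E=np.array(s['extrinsics']); c=E[:3,:3].T@(np.array(P,float)-E[:3,3]); x=np.array([c[0],-c[1]])/-c[2]
    x=x*(1+s['k1']*(x@x)); return np.array([s['fx']*x[0]+s['cx'],s['fy']*x[1]+s['cy']])
E
python3 - <<'E'
from h import *
for n in('top','scene'):
    s=snap(n,n); print(n,s['fx'],s['k1'],np.round(s['extrinsics'],3).tolist())
st=bot.get_state(); print(st)
E
```

```text
top 488.22890151869586 -0.03540891735335623 [[0.017, 0.998, -0.057, 0.44], [-1.0, 0.016, -0.014, 0.332], [-0.014, 0.058, 0.998, 1.42], [0.0, 0.0, 0.0, 1.0]]
scene 440.4001823240187 -0.12575677020839957 [[-0.652, 0.563, -0.508, -0.05], [-0.758, -0.475, 0.447, 0.842], [0.011, 0.676, 0.737, 0.911], [0.0, 0.0, 0.0, 1.0]]
{'time': 0.1, 'joints': array([-1.16490269e+00,  2.64703915e-01,  1.60520368e+00, -1.50927222e-06,
        1.27367363e+00, -3.68971338e-02]), 'qd': array([ 0.00020794, -0.00258816, -0.0049921 ,  0.00090219,  0.00180835,
        0.00089276]), 'joint_torque': array([ 1.37513467e-05, -5.03620398e+01, -3.58070040e+01,  7.30891060e-02,
        2.33001594e-02, -5.24336099e-05]), 'eef_pos': array([ 0.2890181, -0.6094514,  0.301513 ]), 'eef_rot': array([ 9.75591455e-01,  2.19591269e-01, -1.83114420e-04, -9.77280369e-04]), 'ft_force': array([ 0.07477457, -0.28634485, -0.6649793 ]), 'wrist_torque': array([-0.00452106,  0.02357555, -0.02994484]), 'gripper_force': 0.0, 'finger_gap': 0.9986624081374076}
```

View pics/top.png

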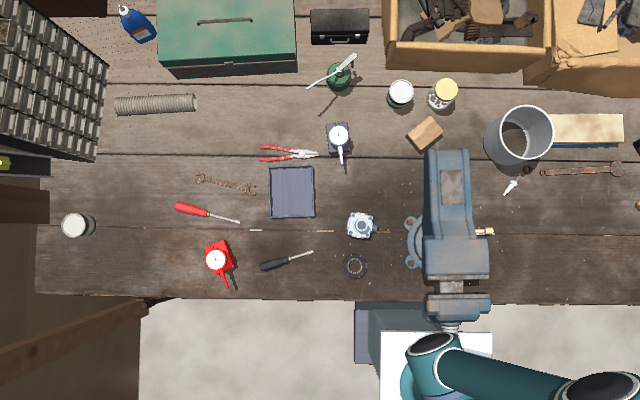

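View pics/scene.png

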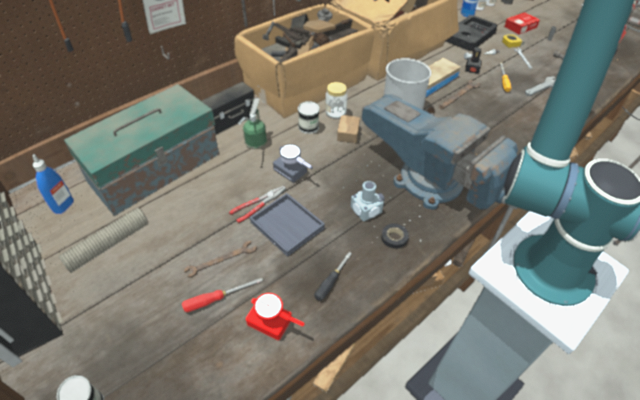

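The top view shows the casting at about (360,226), the gauge at (338,135) with its plunger pointing down the picture, the tray at (292,192), the tape at (354,266) and the vise right of x≈410. I'll enlarge these.

Run:
```python
from h import *
t=cv2.imread('pics/top.png'); s=cv2.imread('pics/scene.png')
def c(im,x,y,w,h,k): return cv2.resize(im[y:y+h,x:x+w],None,fx=k,fy=k,interpolation=cv2.INTER_CUBIC)
a=c(t,335,201,50,50,8); b=c(t,312,115,50,62,8)[:496]; d=c(s,340,170,50,50,8); e=c(t,262,160,60,62,5)
im=np.zeros((600,800,3),np.uint8); im[:400,:400]=a; im[:400,400:]=d
cv2.imwrite('pics/c1.png',im[:400]); 
im=np.zeros((496,800,3),np.uint8); im[:,:400]=b; im[:310,400:700]=e; cv2.imwrite('pics/c2.png',im)
```

```text
(no output)
```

View pics/c1.png

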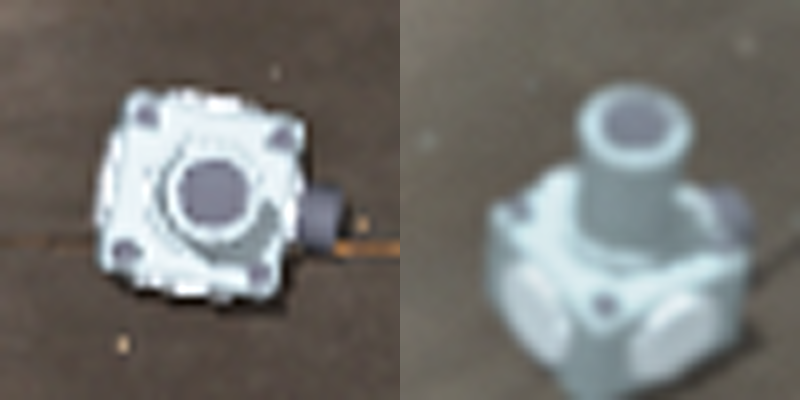

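View pics/c2.png

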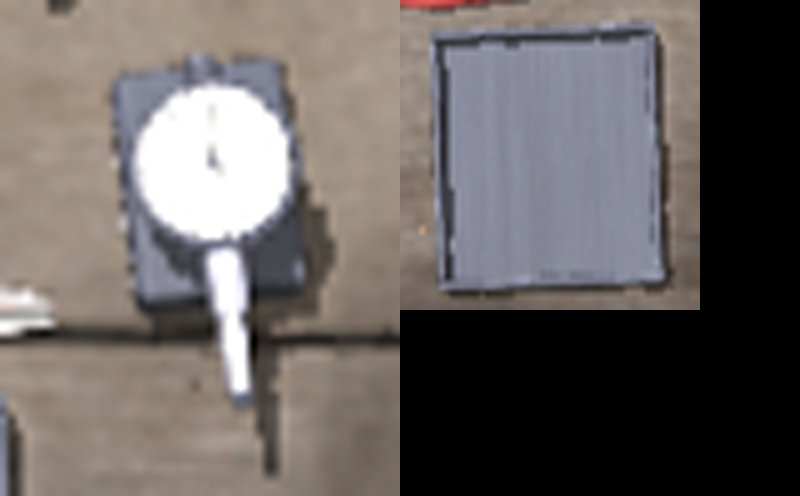

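The left crop shows the neck top at (213,192), four bolts on the block's corners and the port pointing right. The second picture shows the dial at (214,163), the plunger tip at (242,402) and the tray rim corners.

Run:
```python
from h import *
f=lambda u,v,k,x,y,z:at('top',(u+.5)/k-.5+x,(v+.5)/k-.5+y,z)
n=f(213,192,8,335,201,.096)
B=np.array([f(*p,8,335,201,.047) for p in((147,115),(283,136),(260,271),(125,249))]); c=B.mean(0)
print('neck',n,'bolts c',c)
ang=lambda v:np.degrees(np.arctan2(v[1],v[0]))
print('edge angs',[ang(B[(i+1)%4]-B[i]) for i in range(4)],[np.linalg.norm(B[(i+1)%4]-B[i]) for i in range(4)])
p=f(333,217,8,335,201,.024); print('port',p, 'yaw by port',ang(c-p))
d=f(214,163,8,312,115,.084); t=f(241,400,8,312,115,.070)
print('dial',d,'tip',t,np.linalg.norm((d-t)[:2]),'gauge yaw',ang(d-t))
G=[f(*p,8,312,115,.034) for p in((115,75),(282,62),(303,285),(140,305))]
print('foot',np.round(G,3).tolist(),ang(G[0]-G[3]),ang(G[1]-G[2]))
T=np.array([f(u-400,v,5,262,160,.022) for u,v in((432,35),(657,26),(665,287),(440,292))]); print('tray',T.mean(0),ang(T[0]-T[3]),ang(T[1]-T[2]),np.linalg.norm(T[0]-T[3]),np.linalg.norm(T[0]-T[1]))
print('vise left',f(424,149,1,0,0,.21),f(427,300,1,0,0,.2))
```

```text
neck [0.45402188 0.22618784 0.096     ] bolts c [0.45426174 0.22550596 0.047     ]
edge angs [np.float64(-97.84022595933796), np.float64(170.9791812668605), np.float64(81.7122405441277), np.float64(-8.571127094263385)] [np.float64(0.04828233744003812), np.float64(0.048043335356215654), np.float64(0.047901925762012944), np.float64(0.047662859850129406)]
port [0.4466123  0.17754191 0.024     ] yaw by port 80.93862751169902
dial [0.70048797 0.29122298 0.084     ] tip [0.62009374 0.28023967 0.07      ] 0.08114102063696321 gauge yaw 7.779476267589728
foot [[0.742, 0.326, 0.034], [0.747, 0.266, 0.034], [0.667, 0.257, 0.034], [0.659, 0.315, 0.034]] 7.024217372892882 6.044838744147034
tray [0.54632803 0.42212016 0.022     ] 3.0839030946119155 2.7419440101775443 0.1483998788831176 0.129998931381466
vise left [0.64377966 0.08069537 0.21      ] [0.26894125 0.06927929 0.2       ]
```

```bash
cat >> h.py <<'E'
def plan(p0,a0,wps):
    """commanded start pos, tool-x yaw (deg); waypoints (x,y,z,yaw deg) -> dp/turn rows"""
    a=np.radians(a0); M=np.array([[np.cos(a),np.sin(a),0],[np.sin(a),-np.cos(a),0],[0,0,-1]])
    for w in wps:
        print(np.round(M.T@(np.array(w[:3])-p0)/.03,2).tolist(),round(np.radians(a0-w[3]),2))
def yaw():
    m=R.from_quat(bot.get_state()['eef_rot']).as_matrix(); return np.degrees(np.arctan2(m[1,0],m[0,0])),m[:,2]
E
python3 - <<'E'
from h import *
W=[]
for i in range(1,21):
    t=i/20; th=np.radians(-64.6+t*(26.5+64.6)); r=.675+t*(.508-.675)
    W.append((r*np.cos(th),r*np.sin(th),.303+min(.1,.025*i),25.4+t*130))
plan(np.array([.289,-.61,.303]),25.4,W[:10]); print(W[9]); plan(np.array(W[9][:3]),W[9][3],W[10:]);print(W[19])
E
```

```text
[1.78, -0.35, -0.83] -0.11
[3.49, -0.83, -1.67] -0.23
[5.14, -1.45, -2.5] -0.34
[6.71, -2.19, -3.33] -0.45
[8.19, -3.04, -3.33] -0.57
[9.58, -4.0, -3.33] -0.68
[10.88, -5.05, -3.33] -0.79
[12.06, -6.19, -3.33] -0.91
[13.14, -7.41, -3.33] -1.02
[14.09, -8.69, -3.33] -1.13
(np.float64(0.5591059723958476), np.float64(-0.19306154881615797), 0.403, 90.4)
[1.57, 0.19, 0.0] -0.11
[3.13, 0.26, 0.0] -0.23
[4.66, 0.19, 0.0] -0.34
[6.17, 0.01, 0.0] -0.45
[7.63, -0.3, 0.0] -0.57
[9.04, -0.72, 0.0] -0.68
[10.39, -1.24, 0.0] -0.79
[11.68, -1.86, 0.0] -0.91
[12.89, -2.58, 0.0] -1.02
[14.01, -3.38, 0.0] -1.13
(np.float64(0.45462665569382876), np.float64(0.22666848905978285), 0.403, 155.4)
```

Emit:
step_arm:
  steps:
    - {"dp":[1.5,-0.3,-0.8],"turn":[0,0,-0.11],"grip":88}
    - {"dp":[3.0,-0.7,-1.7],"turn":[0,0,-0.23],"grip":88}
    - {"dp":[4.5,-1.3,-2.5],"turn":[0,0,-0.34],"grip":88}
    - {"dp":[6.0,-2.0,-3.3],"turn":[0,0,-0.45],"grip":88}
    - {"dp":[7.5,-2.7,-3.3],"turn":[0,0,-0.57],"grip":88}
    - {"dp":[9.0,-3.6,-3.3],"turn":[0,0,-0.68],"grip":88}
    - {"dp":[10.4,-4.6,-3.3],"turn":[0,0,-0.79],"grip":88}
    - {"dp":[11.7,-5.8,-3.3],"turn":[0,0,-0.91],"grip":88}
    - {"dp":[12.9,-7.0,-3.3],"turn":[0,0,-1.02],"grip":88}
    - {"dp":[13.9,-8.2,-3.3],"turn":[0,0,-1.13],"grip":88}

```text
time: 1.1
eef_pos: [0.5561, -0.224, 0.401]
eef_rot: [0.705, 0.709, -0.0, -0.0]
ft_force: [1.4, 0.1, 0.7]
finger_gap: 1.0
gripper_force: 0.0
```

Run:
```python
from h import *
s=bot.get_state(); print(s['time'],s['eef_pos'],yaw(),s['joints'],s['ft_force'])
a=np.radians(25.4);M=np.array([[np.cos(a),np.sin(a),0],[np.sin(a),-np.cos(a),0],[0,0,-1]])
print(np.array([.289,-.61,.303])+M@np.array([13.9,-8.2,-3.3])*.03)
```

```text
1.1 [ 0.55609493 -0.22399211  0.40102557] (np.float64(90.37482032450413), array([-5.85573702e-04,  4.27857898e-04, -9.99999737e-01])) [-4.24527657e-01  7.70307289e-02  1.64195408e+00  1.50317952e-04
  1.42331768e+00 -4.31091773e-01] [1.44258063 0.08019251 0.6516962 ]
[ 0.56017277 -0.20891357  0.402     ]
```

Run:
```python
from h import *
W=[]
r0,t0=np.hypot(.560,.209),np.degrees(np.arctan2(-.209,.56))
for i in range(1,11):
    t=i/10; th=np.radians(t0+t*(26.5-t0)); r=r0+t*(.508-r0)
    W.append((r*np.cos(th),r*np.sin(th),.402,90.3+t*65))
plan(np.array([.56,-.209,.402]),90.3,W)
```

```text
[1.63, 0.23, 0.0] -0.11
[3.25, 0.32, 0.0] -0.23
[4.85, 0.27, 0.0] -0.34
[6.42, 0.09, 0.0] -0.45
[7.94, -0.22, 0.0] -0.57
[9.4, -0.65, 0.0] -0.68
[10.81, -1.2, 0.0] -0.79
[12.13, -1.85, 0.0] -0.91
[13.38, -2.6, 0.0] -1.02
[14.54, -3.44, 0.0] -1.13
```

Emit:
step_arm:
  steps:
    - {"dp":[1.6,0.2,0],"turn":[0,0,-0.11],"grip":88}
    - {"dp":[3.2,0.3,0],"turn":[0,0,-0.23],"grip":88}
    - {"dp":[4.8,0.3,0],"turn":[0,0,-0.34],"grip":88}
    - {"dp":[6.4,0.1,0],"turn":[0,0,-0.45],"grip":88}
    - {"dp":[7.9,-0.2,0],"turn":[0,0,-0.57],"grip":88}
    - {"dp":[9.4,-0.6,0],"turn":[0,0,-0.68],"grip":88}
    - {"dp":[10.8,-1.2,0],"turn":[0,0,-0.79],"grip":88}
    - {"dp":[12.1,-1.8,0],"turn":[0,0,-0.91],"grip":88}
    - {"dp":[13.4,-2.6,0],"turn":[0,0,-1.02],"grip":88}
    - {"dp":[14.5,-3.4,0],"turn":[0,0,-1.13],"grip":88}

```text
time: 2.1
eef_pos: [0.4513, 0.2104, 0.4012]
eef_rot: [0.215, 0.977, -0.0, -0.0]
ft_force: [0.3, 0.3, 0.0]
finger_gap: 1.0
gripper_force: 0.0
```

Run:
```python
from h import *
for i in range(6): s=snap('wrist','w0')
s2=snap('scene','s1')
st=bot.get_state(); print(st['time'],st['eef_pos'],yaw(),st['joints'],np.abs(st['qd']).max())
print(proj(s,(.454,.226,.096)), s['extrinsics'])
cv2.imwrite('pics/v0.png',cv2.resize(s['img'],(800,500)))
```

```text
2.45 [0.45325029 0.20790046 0.4014758 ] (np.float64(154.75189557572372), array([-1.40195042e-04, -5.89820355e-04, -9.99999816e-01])) [ 3.80375319e-01 -1.21498229e-01  1.83565019e+00 -5.00724505e-04
  1.42778987e+00 -7.49686969e-01] 0.009348899416490815
[336.70680853 166.56152   ] [[ 4.26125799e-01 -8.68656270e-01 -2.52691686e-01  3.88944568e-01]
 [ 9.04663801e-01  4.09306479e-01  1.18539501e-01  2.38296789e-01]
 [ 4.58262918e-04 -2.79113761e-01  9.60257933e-01  4.82775296e-01]
 [ 0.00000000e+00  0.00000000e+00  0.00000000e+00  1.00000000e+00]]
```

View pics/v0.png

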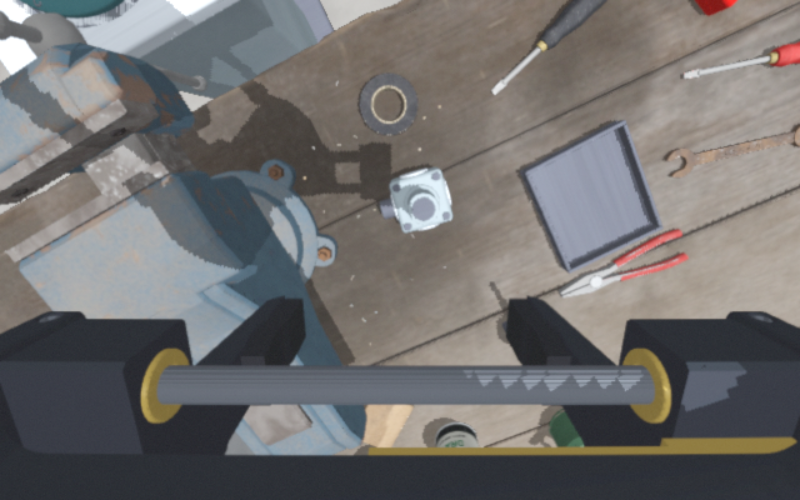

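The wrist view has the neck at (338,165), against (337,167) predicted, so the estimate is good to about 1 mm. The fingers are clear of everything. I'll descend to the neck.

Run:
```python
from h import *
plan(np.array([.4533,.2079,.403]),154.75,[(.454,.226,.28,154.75),(.454,.226,.119,154.75)])
```

```text
[0.24, 0.56, 4.1] 0.0
[0.24, 0.56, 9.47] 0.0
```

Emit:
step_arm:
  steps:
    - {"dp":[0.24,0.56,1.5],"turn":[0,0,0],"grip":88}
    - {"dp":[0.24,0.56,3.0],"turn":[0,0,0],"grip":88}
    - {"dp":[0.24,0.56,4.5],"turn":[0,0,0],"grip":88}
    - {"dp":[0.24,0.56,6.0],"turn":[0,0,0],"grip":88}
    - {"dp":[0.24,0.56,7.2],"turn":[0,0,0],"grip":88}
    - {"dp":[0.24,0.56,8.2],"turn":[0,0,0],"grip":88}
    - {"dp":[0.24,0.56,9.0],"turn":[0,0,0],"grip":88}
    - {"dp":[0.24,0.56,9.47],"turn":[0,0,0],"grip":88}
    - {"dp":[0.24,0.56,9.47],"turn":[0,0,0],"grip":88}
    - {"dp":[0.24,0.56,9.47],"turn":[0,0,0],"grip":70}

```text
time: 3.45
eef_pos: [0.4542, 0.2267, 0.1182]
eef_rot: [0.218, 0.976, 0.0, 0.0]
ft_force: [-0.2, -0.0, 0.3]
finger_gap: 0.932
gripper_force: 0.0
```

Emit:
step_arm:
  steps:
    - {"dp":[0,0,0],"turn":[0,0,0],"grip":60}
    - {"dp":[0,0,0],"turn":[0,0,0],"grip":50}
    - {"dp":[0,0,0],"turn":[0,0,0],"grip":40}
    - {"dp":[0,0,0],"turn":[0,0,0],"grip":30}
    - {"dp":[0,0,0],"turn":[0,0,0],"grip":20}
    - {"dp":[0,0,0],"turn":[0,0,0],"grip":20}
    - {"dp":[0,0,0],"turn":[0,0,0],"grip":20}
    - {"dp":[0,0,0],"turn":[0,0,0],"grip":20}
    - {"dp":[0,0,0],"turn":[0,0,0],"grip":20}
    - {"dp":[0,0,0],"turn":[0,0,0],"grip":20}

```text
time: 4.45
eef_pos: [0.4537, 0.2274, 0.1179]
eef_rot: [0.218, 0.976, 0.0, 0.0]
ft_force: [1.0, 1.9, 0.8]
finger_gap: 0.378
gripper_force: 30.0
```

Run:
```python
from h import *
print(yaw())
p0=np.array([.4537,.2270,.119]);T=np.array([.5367,.2711,.165])
plan(p0,154.8,[(.4537,.227,.165,154.8),(*((p0+T)/2)[:2],.165,0),(*T,-9.8)])
```

```text
(np.float64(154.85145838677582), array([ 7.98811770e-04,  6.82547245e-04, -9.99999448e-01]))
[0.0, 0.0, -1.53] 0.0
[-0.94, 1.25, -1.53] 2.7
[-1.88, 2.51, -1.53] 2.87
```

Emit:
step_arm:
  steps:
    - {"dp":[0,0,-0.3],"turn":[0,0,0],"grip":20}
    - {"dp":[0,0,-0.8],"turn":[0,0,0.1],"grip":20}
    - {"dp":[-0.1,0.2,-1.3],"turn":[0,0,0.25],"grip":20}
    - {"dp":[-0.4,0.6,-1.53],"turn":[0,0,0.4],"grip":20}
    - {"dp":[-0.8,1.0,-1.53],"turn":[0,0,0.55],"grip":20}
    - {"dp":[-1.1,1.5,-1.53],"turn":[0,0,0.7],"grip":20}
    - {"dp":[-1.4,1.9,-1.53],"turn":[0,0,0.85],"grip":20}
    - {"dp":[-1.7,2.3,-1.53],"turn":[0,0,1.0],"grip":20}
    - {"dp":[-1.88,2.51,-1.53],"turn":[0,0,1.15],"grip":20}
    - {"dp":[-1.88,2.51,-1.53],"turn":[0,0,1.3],"grip":20}

```text
time: 5.45
eef_pos: [0.5365, 0.271, 0.1629]
eef_rot: [0.766, 0.643, -0.001, 0.0]
ft_force: [-1.1, 0.4, -3.6]
finger_gap: 0.38
gripper_force: 30.0
```

Emit:
step_arm:
  steps:
    - {"dp":[0,0,0],"turn":[0,0,0.15],"grip":20}
    - {"dp":[0,0,0],"turn":[0,0,0.3],"grip":20}
    - {"dp":[0,0,0],"turn":[0,0,0.45],"grip":20}
    - {"dp":[0,0,0],"turn":[0,0,0.6],"grip":20}
    - {"dp":[0,0,0],"turn":[0,0,0.75],"grip":20}
    - {"dp":[0,0,0],"turn":[0,0,0.9],"grip":20}
    - {"dp":[0,0,0],"turn":[0,0,1.05],"grip":20}
    - {"dp":[0,0,0],"turn":[0,0,1.2],"grip":20}
    - {"dp":[0,0,0],"turn":[0,0,1.33],"grip":20}
    - {"dp":[0,0,0],"turn":[0,0,1.4],"grip":20}

```text
time: 6.45
eef_pos: [0.5352, 0.2704, 0.1626]
eef_rot: [1.0, -0.001, -0.001, 0.001]
ft_force: [0.5, 0.3, -3.8]
finger_gap: 0.379
gripper_force: 30.0
```

Run:
```python
from h import *
snap('top','t2');t=snap('top','t2');s=snap('scene','s2')
st=bot.get_state(); print(st['time'],st['eef_pos'],yaw(),st['ft_force'],st['finger_gap'],np.abs(st['qd']).max())
u,v=map(int,proj(s,(.58,.275,.07))); print(u,v)
a=cv2.resize(s['img'][v-50:v+50,u-50:u+50],(500,500),interpolation=2)
u2,v2=map(int,proj(t,(.60,.275,.07))); print(u2,v2)
b=cv2.resize(t['img'][v2-50:v2+50,u2-30:u2+30],(300,500),interpolation=2)
cv2.imwrite('pics/v2.png',np.hstack([a,b]))
```

```text
6.6 [0.53551581 0.27061379 0.16280013] (np.float64(0.249794936768717), array([-0.00215745, -0.00136283, -0.99999674])) [-0.39620798  0.29505224 -4.18980201] 0.3764066348475408 0.011855168837696774
323 174
343 171
```

View pics/v2.png

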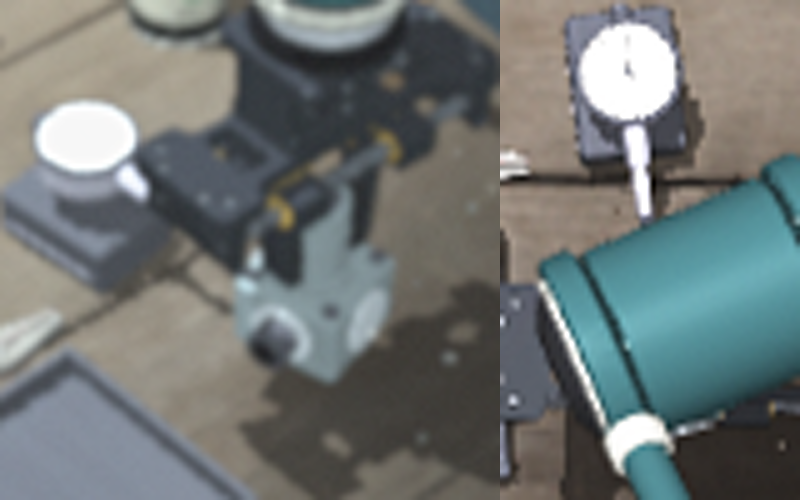

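The scene crop shows the casting held upright with its port towards the camera (world left), so the left pad faces the gauge. It still needs about 10° of turn. I'll finish the turn and approach to about 9 mm off.

Emit:
step_arm:
  steps:
    - {"dp":[0,0,-0.03],"turn":[0,0,0.06],"grip":20}
    - {"dp":[0.1,-0.01,-0.03],"turn":[0,0,0.12],"grip":20}
    - {"dp":[0.3,-0.04,-0.03],"turn":[0,0,0.177],"grip":20}
    - {"dp":[0.5,-0.06,-0.03],"turn":[0,0,0.177],"grip":20}
    - {"dp":[0.7,-0.09,-0.03],"turn":[0,0,0.177],"grip":20}
    - {"dp":[0.9,-0.11,-0.03],"turn":[0,0,0.177],"grip":20}
    - {"dp":[1.1,-0.13,-0.03],"turn":[0,0,0.177],"grip":20}
    - {"dp":[1.26,-0.15,-0.03],"turn":[0,0,0.177],"grip":20}
    - {"dp":[1.26,-0.15,-0.03],"turn":[0,0,0.177],"grip":20}
    - {"dp":[1.26,-0.15,-0.03],"turn":[0,0,0.177],"grip":20}

```text
time: 7.6
eef_pos: [0.5741, 0.2758, 0.1643]
eef_rot: [0.996, -0.087, -0.0, 0.0]
ft_force: [0.3, 0.4, -3.9]
finger_gap: 0.38
gripper_force: 30.0
```

Run:
```python
from h import *
s=snap('scene','s3');t=snap('top','t3')
st=bot.get_state(); print(st['time'],st['eef_pos'],yaw(),st['ft_force'])
u,v=map(int,proj(s,(.60,.275,.07))); print(u,v)
a=cv2.resize(s['img'][v-35:v+35,u-50:u+50],(800,560),interpolation=2)
cv2.imwrite('pics/v3.png',a)
for P in [(.6161,.2808,.07),(.58,.276,.07),(.6155,.2805,.07)]: print(((proj(s,P)-(u-50,v-35))*8).round())
```

```text
7.7 [0.57385463 0.2758004  0.16423881] (np.float64(-9.972049320520147), array([-5.49963351e-04, -1.78631610e-04, -9.99999833e-01])) [-0.32965254  0.2951424  -3.78169505]
318 170
[358. 264.]
[438. 314.]
[360. 264.]
```

View pics/v3.png

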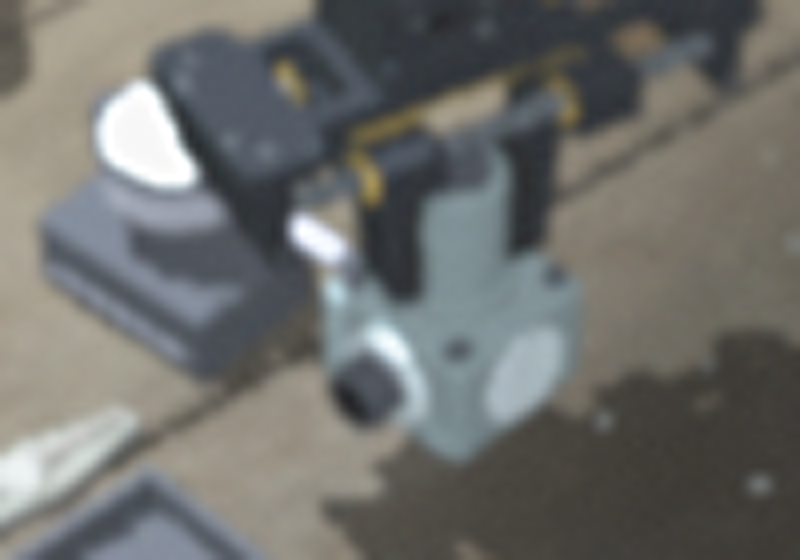

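The left pad sits just short of the plunger tip, at about (350,280) in the crop. I'll ease in 1 mm per row.

Emit:
step_arm:
  steps:
    - {"dp":[0.032,-0.01,0],"turn":[0,0,0],"grip":20}
    - {"dp":[0.064,-0.02,0],"turn":[0,0,0],"grip":20}
    - {"dp":[0.096,-0.03,0],"turn":[0,0,0],"grip":20}
    - {"dp":[0.128,-0.04,0],"turn":[0,0,0],"grip":20}
    - {"dp":[0.16,-0.05,0],"turn":[0,0,0],"grip":20}
    - {"dp":[0.192,-0.06,0],"turn":[0,0,0],"grip":20}
    - {"dp":[0.224,-0.07,0],"turn":[0,0,0],"grip":20}
    - {"dp":[0.256,-0.08,0],"turn":[0,0,0],"grip":20}
    - {"dp":[0.288,-0.09,0],"turn":[0,0,0],"grip":20}
    - {"dp":[0.32,-0.1,0],"turn":[0,0,0],"grip":20}

```text
time: 8.7
eef_pos: [0.584, 0.2772, 0.1644]
eef_rot: [0.996, -0.087, -0.0, 0.0]
ft_force: [-1.5, 0.1, -2.7]
finger_gap: 0.381
gripper_force: 30.0
```

Emit:
step_arm:
  steps:
    - {"dp":[0.032,-0.01,0],"turn":[0,0,0],"grip":20}
    - {"dp":[0.064,-0.02,0],"turn":[0,0,0],"grip":20}
    - {"dp":[0.096,-0.03,0],"turn":[0,0,0],"grip":20}
    - {"dp":[0.128,-0.04,0],"turn":[0,0,0],"grip":20}
    - {"dp":[0.144,-0.045,0],"turn":[0,0,0],"grip":20}
    - {"dp":[0.144,-0.045,0],"turn":[0,0,0],"grip":20}
    - {"dp":[0.144,-0.045,0],"turn":[0,0,0],"grip":20}
    - {"dp":[0.144,-0.045,0],"turn":[0,0,0],"grip":20}
    - {"dp":[0.144,-0.045,0],"turn":[0,0,0],"grip":20}
    - {"dp":[0.144,-0.045,0],"turn":[0,0,0],"grip":20}

```text
time: 9.7
eef_pos: [0.5885, 0.2777, 0.1643]
eef_rot: [0.996, -0.087, -0.0, 0.0]
ft_force: [-2.4, -0.6, -3.1]
finger_gap: 0.375
gripper_force: 30.0
```

Run:
```python
from h import *
F=[]
for i in range(8):
    s=snap('scene','s4'); F.append(bot.get_state()['ft_force'])
st=bot.get_state(); print(st['time'],st['eef_pos'],yaw(),np.mean(F,0),np.std(F,0))
u,v=map(int,proj(s,(.60,.275,.07)))
cv2.imwrite('pics/v4.png',cv2.resize(s['img'][v-35:v+35,u-50:u+50],(800,560),interpolation=2))
```

```text
10.1 [0.58857086 0.27772288 0.16437072] (np.float64(-9.981779302633745), array([-8.94035564e-05, -4.65508709e-05, -9.99999995e-01])) [-2.31629993 -0.3160652  -2.41761598] [0.43797837 0.57013925 0.70841745]
```

View pics/v4.png

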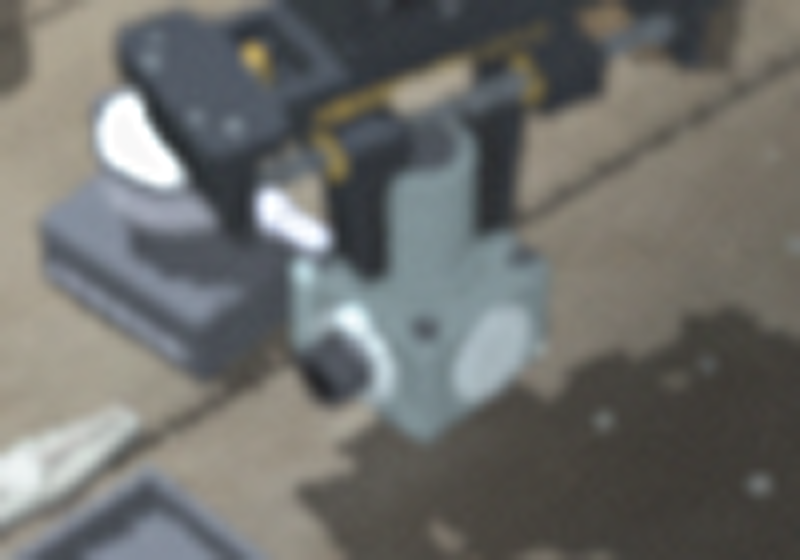

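Force about 2.3 N, so the plunger is in roughly 5–6 mm, and it was held for well over half a second. I'll back off and turn +90°.

Emit:
step_arm:
  steps:
    - {"dp":[-0.3,0.09,0],"turn":[0,0,0],"grip":20}
    - {"dp":[-0.8,0.24,0],"turn":[0,0,0],"grip":20}
    - {"dp":[-1.3,0.4,0],"turn":[0,0,0],"grip":20}
    - {"dp":[-1.75,0.53,0],"turn":[0,0,-0.15],"grip":20}
    - {"dp":[-1.75,0.53,0],"turn":[0,0,-0.3],"grip":20}
    - {"dp":[-1.75,0.53,0],"turn":[0,0,-0.45],"grip":20}
    - {"dp":[-1.75,0.53,0],"turn":[0,0,-0.6],"grip":20}
    - {"dp":[-1.75,0.53,0],"turn":[0,0,-0.75],"grip":20}
    - {"dp":[-1.75,0.53,0],"turn":[0,0,-0.9],"grip":20}
    - {"dp":[-1.75,0.53,0],"turn":[0,0,-1.05],"grip":20}

```text
time: 11.1
eef_pos: [0.5343, 0.2713, 0.1648]
eef_rot: [0.904, 0.427, 0.001, 0.0]
ft_force: [-0.6, -0.3, -3.2]
finger_gap: 0.379
gripper_force: 30.0
```

Emit:
step_arm:
  steps:
    - {"dp":[0,0,0],"turn":[0,0,-0.15],"grip":20}
    - {"dp":[0,0,0],"turn":[0,0,-0.3],"grip":20}
    - {"dp":[0,0,0],"turn":[0,0,-0.42],"grip":20}
    - {"dp":[0.1,0.09,0],"turn":[0,0,-0.52],"grip":20}
    - {"dp":[0.3,0.28,0],"turn":[0,0,-0.52],"grip":20}
    - {"dp":[0.5,0.47,0],"turn":[0,0,-0.52],"grip":20}
    - {"dp":[0.7,0.66,0],"turn":[0,0,-0.52],"grip":20}
    - {"dp":[0.9,0.85,0],"turn":[0,0,-0.52],"grip":20}
    - {"dp":[1.05,0.99,0],"turn":[0,0,-0.52],"grip":20}
    - {"dp":[1.05,0.99,0],"turn":[0,0,-0.52],"grip":20}

```text
time: 12.1
eef_pos: [0.5783, 0.2764, 0.1644]
eef_rot: [0.766, 0.642, 0.0, 0.0]
ft_force: [-0.3, 0.6, -3.2]
finger_gap: 0.379
gripper_force: 30.0
```

Run:
```python
from h import *
F=[]
for i in range(4):
    s=snap('scene','s5'); F.append(bot.get_state()['ft_force'])
st=bot.get_state(); p=st['eef_pos']; y,z=yaw();print(st['time'],p,y,z,np.mean(F,0))
plan(p,y,[(.5886,.2777,.1644,80)])
u,v=map(int,proj(s,(.60,.275,.07)))
cv2.imwrite('pics/v5.png',cv2.resize(s['img'][v-35:v+35,u-50:u+50],(800,560),interpolation=2))
```

```text
12.3 [0.57676963 0.27625152 0.16413468] 79.96982011013829 [-7.38593021e-04 -2.98169246e-04 -9.99999683e-01] [-0.34710749  0.10563279 -3.1616792 ]
[0.12, 0.38, -0.01] -0.0
```

View pics/v5.png

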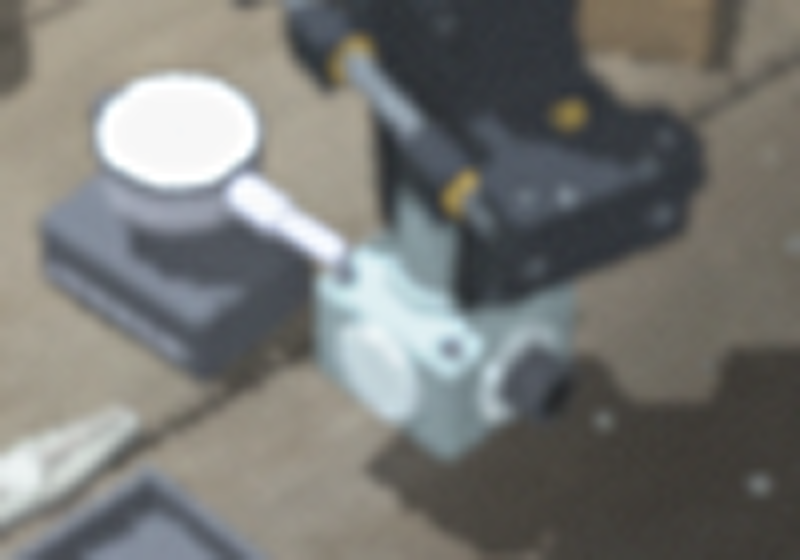

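The port now faces the robot and the back pad is just short of the tip at about (345,270). I'll press.

Emit:
step_arm:
  steps:
    - {"dp":[0.02,0.05,0],"turn":[0,0,0],"grip":20}
    - {"dp":[0.04,0.11,0],"turn":[0,0,0],"grip":20}
    - {"dp":[0.05,0.16,0],"turn":[0,0,0],"grip":20}
    - {"dp":[0.07,0.21,0],"turn":[0,0,0],"grip":20}
    - {"dp":[0.08,0.25,0],"turn":[0,0,0],"grip":20}
    - {"dp":[0.09,0.29,0],"turn":[0,0,0],"grip":20}
    - {"dp":[0.1,0.33,0],"turn":[0,0,0],"grip":20}
    - {"dp":[0.11,0.36,0],"turn":[0,0,0],"grip":20}
    - {"dp":[0.12,0.4,0],"turn":[0,0,0],"grip":20}
    - {"dp":[0.12,0.4,0],"turn":[0,0,0],"grip":20}

```text
time: 13.3
eef_pos: [0.5895, 0.2779, 0.1644]
eef_rot: [0.766, 0.643, -0.0, -0.0]
ft_force: [-2.6, 0.0, -1.5]
finger_gap: 0.38
gripper_force: 30.0
```

Run:
```python
from h import *
F=[]
for i in range(12):
    s=snap('scene','s6'); F.append(bot.get_state()['ft_force'])
st=bot.get_state(); print(st['time'],st['eef_pos'],yaw(),np.mean(F,0))
```

```text
13.9 [0.58948978 0.277856   0.16436788] (np.float64(79.9738891733057), array([-1.61737748e-04,  6.71032317e-05, -9.99999985e-01])) [-2.52795528  0.80437078 -2.19451385]
```

Force about 2.5 N, held 0.7 s. On to the right pad.

Emit:
step_arm:
  steps:
    - {"dp":[-0.09,-0.3,0],"turn":[0,0,0],"grip":20}
    - {"dp":[-0.24,-0.8,0],"turn":[0,0,0],"grip":20}
    - {"dp":[-0.4,-1.3,0],"turn":[0,0,0],"grip":20}
    - {"dp":[-0.53,-1.75,0],"turn":[0,0,-0.15],"grip":20}
    - {"dp":[-0.53,-1.75,0],"turn":[0,0,-0.3],"grip":20}
    - {"dp":[-0.53,-1.75,0],"turn":[0,0,-0.45],"grip":20}
    - {"dp":[-0.53,-1.75,0],"turn":[0,0,-0.6],"grip":20}
    - {"dp":[-0.53,-1.75,0],"turn":[0,0,-0.75],"grip":20}
    - {"dp":[-0.53,-1.75,0],"turn":[0,0,-0.9],"grip":20}
    - {"dp":[-0.53,-1.75,0],"turn":[0,0,-1.05],"grip":20}

```text
time: 14.9
eef_pos: [0.5353, 0.271, 0.1647]
eef_rot: [0.338, 0.941, 0.0, 0.001]
ft_force: [-0.8, -0.4, -3.4]
finger_gap: 0.375
gripper_force: 30.0
```

Emit:
step_arm:
  steps:
    - {"dp":[0,0,0],"turn":[0,0,-0.15],"grip":20}
    - {"dp":[0,0,0],"turn":[0,0,-0.3],"grip":20}
    - {"dp":[0,0,0],"turn":[0,0,-0.42],"grip":20}
    - {"dp":[-0.1,0.1,0],"turn":[0,0,-0.52],"grip":20}
    - {"dp":[-0.28,0.3,0],"turn":[0,0,-0.52],"grip":20}
    - {"dp":[-0.46,0.5,0],"turn":[0,0,-0.52],"grip":20}
    - {"dp":[-0.65,0.7,0],"turn":[0,0,-0.52],"grip":20}
    - {"dp":[-0.84,0.9,0],"turn":[0,0,-0.52],"grip":20}
    - {"dp":[-0.98,1.05,0],"turn":[0,0,-0.52],"grip":20}
    - {"dp":[-0.98,1.05,0],"turn":[0,0,-0.52],"grip":20}

```text
time: 15.9
eef_pos: [0.579, 0.2767, 0.1644]
eef_rot: [0.088, 0.996, 0.0, 0.0]
ft_force: [0.3, 0.2, -3.3]
finger_gap: 0.381
gripper_force: 30.0
```

Run:
```python
from h import *
F=[]
for i in range(4):
    s=snap('scene','s7'); F.append(bot.get_state()['ft_force'])
st=bot.get_state(); p=st['eef_pos']; y,z=yaw();print(st['time'],p,y,z,np.mean(F,0))
plan(p,y,[(.5894,.2778,.1644,170)])
u,v=map(int,proj(s,(.60,.275,.07)))
cv2.imwrite('pics/v7.png',cv2.resize(s['img'][v-35:v+35,u-50:u+50],(800,560),interpolation=2))
```

```text
16.1 [0.57751525 0.27651419 0.16418217] 169.92256185201236 [-6.77008118e-04 -2.79893857e-04 -9.99999732e-01] [-0.29902909  0.04670787 -3.57486016]
[-0.38, 0.11, -0.01] -0.0
```

View pics/v7.png

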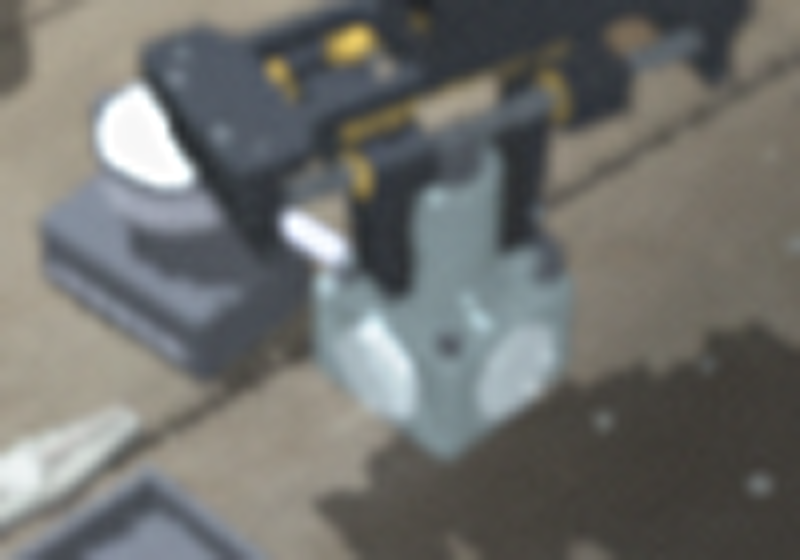

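The port now points to the far side (world right) at about (548,255), so the right pad faces the plunger. I'll press.

Emit:
step_arm:
  steps:
    - {"dp":[-0.05,0.02,0],"turn":[0,0,0],"grip":20}
    - {"dp":[-0.1,0.03,0],"turn":[0,0,0],"grip":20}
    - {"dp":[-0.15,0.05,0],"turn":[0,0,0],"grip":20}
    - {"dp":[-0.2,0.06,0],"turn":[0,0,0],"grip":20}
    - {"dp":[-0.24,0.07,0],"turn":[0,0,0],"grip":20}
    - {"dp":[-0.28,0.08,0],"turn":[0,0,0],"grip":20}
    - {"dp":[-0.32,0.09,0],"turn":[0,0,0],"grip":20}
    - {"dp":[-0.35,0.1,0],"turn":[0,0,0],"grip":20}
    - {"dp":[-0.38,0.11,0],"turn":[0,0,0],"grip":20}
    - {"dp":[-0.38,0.11,0],"turn":[0,0,0],"grip":20}

```text
time: 17.1
eef_pos: [0.5896, 0.278, 0.1643]
eef_rot: [0.088, 0.996, 0.0, -0.0]
ft_force: [-2.5, 1.1, -2.5]
finger_gap: 0.376
gripper_force: 30.0
```

Run:
```python
from h import *
F=[]
for i in range(12):
    s=snap('scene','s8'); F.append(bot.get_state()['ft_force'])
st=bot.get_state(); print(st['time'],st['eef_pos'],yaw(),np.mean(F,0))
# to tray: back off, up, over, down
p=np.array([.5895,.2779,.1655]);g=np.radians(7); b=p-.055*np.array([np.cos(g),np.sin(g),0])
plan(p,169.95,[(*b[:2],.1655,170),(*b[:2],.19,170),(.546,.422,.19,170),(.546,.422,.127,170)])
```

```text
17.7 [0.58959269 0.27791524 0.16438914] (np.float64(169.92890388924516), array([-1.23605372e-04,  4.85169952e-05, -9.99999991e-01])) [-2.54199618  0.83498054 -2.71383351]
[1.75, -0.54, 0.0] -0.0
[1.75, -0.54, -0.82] -0.0
[2.27, 4.48, -0.82] -0.0
[2.27, 4.48, 1.28] -0.0
```

Emit:
step_arm:
  steps:
    - {"dp":[0.3,-0.09,0],"turn":[0,0,0],"grip":20}
    - {"dp":[0.8,-0.25,0],"turn":[0,0,0],"grip":20}
    - {"dp":[1.3,-0.4,-0.2],"turn":[0,0,0],"grip":20}
    - {"dp":[1.75,-0.4,-0.5],"turn":[0,0,0],"grip":20}
    - {"dp":[2.0,0.3,-0.8],"turn":[0,0,0],"grip":20}
    - {"dp":[2.1,1.3,-0.82],"turn":[0,0,0],"grip":20}
    - {"dp":[2.2,2.4,-0.82],"turn":[0,0,0],"grip":20}
    - {"dp":[2.27,3.4,-0.82],"turn":[0,0,0],"grip":20}
    - {"dp":[2.27,4.1,-0.82],"turn":[0,0,0],"grip":20}
    - {"dp":[2.27,4.48,-0.82],"turn":[0,0,0],"grip":20}

```text
time: 18.7
eef_pos: [0.5463, 0.4243, 0.19]
eef_rot: [0.087, 0.996, 0.001, 0.001]
ft_force: [-0.0, 0.1, -2.7]
finger_gap: 0.376
gripper_force: 30.0
```

Emit:
step_arm:
  steps:
    - {"dp":[0,0,0],"turn":[0,0,0],"grip":20}
    - {"dp":[0,0,0.2],"turn":[0,0,0],"grip":20}
    - {"dp":[0,0,0.5],"turn":[0,0,0],"grip":20}
    - {"dp":[0,0,0.8],"turn":[0,0,0],"grip":20}
    - {"dp":[0,0,1.1],"turn":[0,0,0],"grip":20}
    - {"dp":[0,0,1.4],"turn":[0,0,0],"grip":20}
    - {"dp":[0,0,1.7],"turn":[0,0,0],"grip":20}
    - {"dp":[0,0,1.9],"turn":[0,0,0],"grip":20}
    - {"dp":[0,0,2.0],"turn":[0,0,0],"grip":20}
    - {"dp":[0,0,2.0],"turn":[0,0,0],"grip":20}

```text
time: 19.7
eef_pos: [0.5459, 0.422, 0.1283]
eef_rot: [0.088, 0.996, -0.0, -0.0]
ft_force: [0.0, 1.1, -3.1]
finger_gap: 0.38
gripper_force: 30.0
```

Run:
```python
from h import *
F=[]
for i in range(3):
    s=snap('scene','s9'); F.append(bot.get_state()['ft_force'])
st=bot.get_state(); print(st['time'],st['eef_pos'],yaw(),np.mean(F,0))
```

```text
19.85 [0.54643596 0.42241785 0.1295828 ] (np.float64(169.93229203012234), array([ 8.40491360e-04,  6.06198230e-04, -9.99999463e-01])) [-0.14883449  0.31751645 -3.03386834]
```

Emit:
step_arm:
  steps:
    - {"dp":[0,0,0.04],"turn":[0,0,0],"grip":20}
    - {"dp":[0,0,0.08],"turn":[0,0,0],"grip":20}
    - {"dp":[0,0,0.12],"turn":[0,0,0],"grip":20}
    - {"dp":[0,0,0.14],"turn":[0,0,0],"grip":20}
    - {"dp":[0,0,0.16],"turn":[0,0,0],"grip":20}
    - {"dp":[0,0,0.18],"turn":[0,0,0],"grip":20}
    - {"dp":[0,0,0.2],"turn":[0,0,0],"grip":20}
    - {"dp":[0,0,0.22],"turn":[0,0,0],"grip":20}
    - {"dp":[0,0,0.22],"turn":[0,0,0],"grip":20}
    - {"dp":[0,0,0.22],"turn":[0,0,0],"grip":20}

```text
time: 20.85
eef_pos: [0.5461, 0.4222, 0.1229]
eef_rot: [0.088, 0.996, 0.0, 0.0]
ft_force: [-2.0, -0.6, 0.9]
finger_gap: 0.379
gripper_force: 30.0
```

Contact with the tray floor (Fz went from -3 to +0.9 N). I'll release and then rise.

Emit:
step_arm:
  steps:
    - {"dp":[0,0,0],"turn":[0,0,0],"grip":36}
    - {"dp":[0,0,0],"turn":[0,0,0],"grip":40}
    - {"dp":[0,0,0],"turn":[0,0,0],"grip":50}
    - {"dp":[0,0,0],"turn":[0,0,0],"grip":60}
    - {"dp":[0,0,0],"turn":[0,0,0],"grip":70}
    - {"dp":[0,0,0],"turn":[0,0,0],"grip":80}
    - {"dp":[0,0,0],"turn":[0,0,0],"grip":80}
    - {"dp":[0,0,0],"turn":[0,0,0],"grip":80}
    - {"dp":[0,0,0],"turn":[0,0,0],"grip":80}
    - {"dp":[0,0,-0.2],"turn":[0,0,0],"grip":80}

```text
time: 21.85
eef_pos: [0.5455, 0.4217, 0.1275]
eef_rot: [0.088, 0.996, -0.001, -0.001]
ft_force: [-0.7, 0.0, 0.3]
finger_gap: 0.908
gripper_force: 0.0
```

Emit:
step_arm:
  steps:
    - {"dp":[0,0,-0.4],"turn":[0,0,0],"grip":80}
    - {"dp":[0,0,-0.9],"turn":[0,0,0],"grip":80}
    - {"dp":[0,0,-1.5],"turn":[0,0,0],"grip":80}
    - {"dp":[0,0,-2.3],"turn":[0,0,0],"grip":80}
    - {"dp":[0,0,-3.2],"turn":[0,0,0],"grip":80}
    - {"dp":[0,0,-4.2],"turn":[0,0,0],"grip":80}
    - {"dp":[0,0,-5.0],"turn":[0,0,0],"grip":80}
    - {"dp":[0,0,-5.5],"turn":[0,0,0],"grip":80}
    - {"dp":[0,0,-5.5],"turn":[0,0,0],"grip":80}
    - {"dp":[0,0,-5.5],"turn":[0,0,0],"grip":80}

```text
time: 22.85
eef_pos: [0.546, 0.422, 0.2936]
eef_rot: [0.088, 0.996, 0.0, 0.0]
ft_force: [0.2, 0.3, -0.4]
finger_gap: 0.911
gripper_force: 0.0
```

Run:
```python
from h import *
s=snap('scene','s10'); print(bot.get_state()['eef_pos'],bot.get_state()['ft_force'])
cv2.imwrite('pics/v10.png',cv2.resize(s['img'][120:310,190:430],(800,600),interpolation=2))
```

```text
[0.54560771 0.42171269 0.29224658] [ 0.00434862 -0.71978357 -0.35429639]
```

View pics/v10.png

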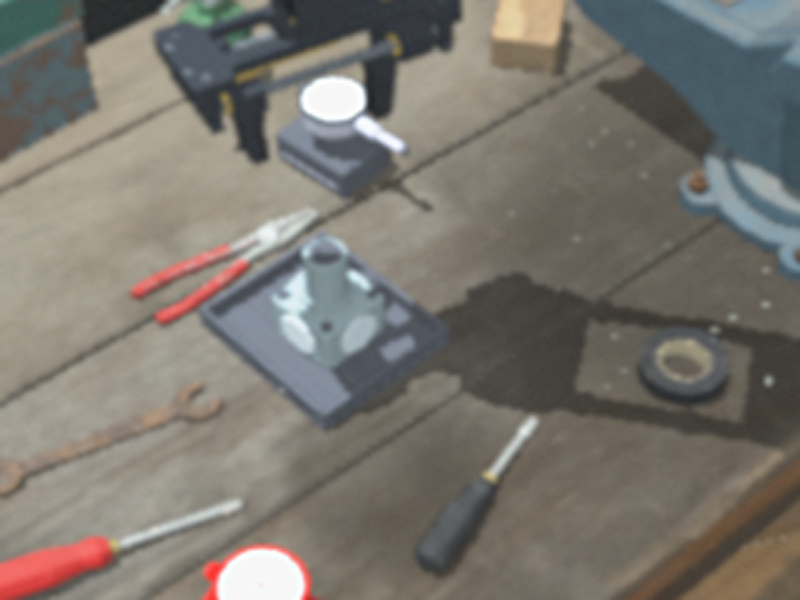

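The casting stands upright in the middle of the tray at about (326,310) in the crop. The plunger is out, nothing else has moved and the gripper is clear.

```bash
python3 -c "
from cell import bot
print(bot.close_job())"
```

```text
the job is handed in; nothing more can be done
None
```

I pressed the left, back and right pads on the gauge in that order (about 2.3–2.5 N, each held for more than half a second), set the casting upright in the middle of the tray and handed the job in at about 23 s; the hand-in returned no verdict.

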